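Gap-gauge a sealer roller shaft

ROBOT

A 6-joint arm with a two-finger parallel gripper is mounted at the origin on the work surface. World frame = base frame: x ahead of the robot, y to its left, z up, the work surface at z = 0. Lengths are in m, angles in degrees, forces in N, time in s.
With the tool pointing down it reaches from about 0.325 to 0.775 m from the base axis. Payload 5.5 kg.
Tool frame: the origin (TCP) lies on the centre line of the jaws, within the pads' length; the fingertips stand 11 mm ahead of it and the grasp point (between the pads) lies 8 mm behind it; z points along the fingers, y is the direction in which the jaws open and shut (so a half turn about z gives the same grasp; the last joint's range is limited). The gripper opens to 85 mm and grips with 20 to 120 N. Pads are 22 mm wide; open, the fingers measure 114 mm over their backs; the gripper's body (76 mm by 85 mm) begins 54 mm behind the grasp point. The pads swing forward as they close: fully open they stand 13 mm farther back than shut.
Start: joints at [-69.425, 5.22, 70.514, -0, 104.267, -3.249], TCP at [0.242, -0.549, 0.242] pointing down, gripper open.
Joint ranges: [-164.24, 164.24], [-49.07, 125.15], [9.68, 141.18], [-86.29, 266.29], [3.28, 154.24], [-151.56, 151.56]. Speed limits (degrees/s): [147.25, 147.25, 172.46, 180, 180, 180].

INTERFACE

Orientations are given as a 3x3 rotation matrix whose columns are the frame's x, y, z axes.
In Python, from station import arm gives the robot as it stands.
- The arm moves only by the tool apply_moves, never from a script. Its argument "commands" is one flat list of numbers, 7 for each row, row after row: the turn, a rotation vector about the world's x, y, z in degrees, then the shift along the world's x, y, z in mm, then the closure in counts, from 0 (fully open) to 255 (shut). In form: [ax, ay, az, tx, ty, tz, hand, ax, ay, az, tx, ty, tz, hand, ...]. A call has exactly 8 rows; each row shifts and turns the pose as measured when the row begins; what a row does not reach is not made up. A row lasts 1/10 s, in which the tool goes at most 50 mm and 8.59 degrees, less where a joint would pass 70% of its speed; a pose out of reach is approached as far as the arm can. A call with a gripper value outside its range is refused whole. The fingers move at their own pace and stop on an object; "grip_force" is the grip in N (left out, the last holds). Time passes only in rows, so rows that do not move let the fingers close, or fill a call up. It gives the time, the measured TCP pose, the force and the opening at its end, in the units of the state.
- arm.read_state(): the state, without advancing time (a new reading comes with each control period).
- arm.snapshot(name): name is "side" or "top"; returns the picture (480x640x3 uint8, red, green, blue); there is no depth.
- arm.camera_model(name): a dict with "intrinsics" (3x3 intrinsics, pixels), "camera_from_world" (4x4, takes a point from world to camera coordinates). Camera axes: x right, y down, z forward; pixel columns grow to the right and rows downward; lengths in m; the calibration is good to about 2 mm. A picture is of the moment at which its call begins. camera_model takes no time and is no camera call.
- arm.sign_off(): hands the job in, once; it reports no verdict.
The state is a dict: "clock": time; "joint_positions": joint angles; "joint_velocities": joint speeds; "joint_efforts": joint torques, N m; "ee_pos": TCP position; "ee_rot": TCP orientation; "contact_force": force on the tool from outside, world axes, zero at the start; "ft_torque": the same for the moment, N m; "grip_width": opening from 0.0 (shut) to 1.0 (fully open).
Only numpy, scipy, OpenCV 4.12 (cv2) and the standard library are available. Lean on these libraries where they do the work, as an engineer would, in place of code of your own. Each camera call takes 0.05 s, during which the arm holds its last target.

TASK

Take the plain thick roller shaft out of the two-socket rack and, keeping it upright with its foot just above the table, slide it gently in at the flared mouth of the gap gauge and right through the go gap, then on against the sprung no-go jaws, which must stop it: lean on them with a light steady push of about 10 N for half a second, never a shove. Then lift it out and stand it, fully home, in the empty socket of the square stand, and let go; if it binds in the gauge ease it sideways instead of forcing it (never more than 25 N), and leave the neighbouring things where they are.

Things in the scene. Friction and masses are not known exactly. Their poses are not given: they have to be found in the camera images.
- shaft: the roller shaft to be gauged: plain steel cylinder 22 mm in diameter and 100 mm long, with a thin 12 mm spigot 10 mm long on its top end (110 mm overall), about 0.3 kg, standing upright in one socket of the rack. Origin: centre of its foot; z points up along the shaft.
- gauge: gap gauge: heavy fixed steel frame, open underneath. Origin on the table at the centre of the go gap; x push direction, y across, z up. Go jaws: blocks 45 mm high, x -15 to +15 mm, inner faces y = +-12 (gap 24 mm), outer y = +-38. Side rails 12 mm high at y = +-38 to +-50, x -20 to +165 mm, joined at the far end by a crossbar 30 mm high. An open pocket follows the go jaws.
- gauge_mouth (a point): middle of the flared mouth's outer end, on the table, 30 mm before the go gap's centre (gauge x = -30 mm). The mouth is about 44 mm wide here and narrows to the 24 mm gap at gauge x = -15; its flared cheeks are 45 mm high.
- nogo_setting (a point): fixed mark on the table at gauge x = +62 mm, y = 0: nearest setting of the no-go jaws, two jaws 18 mm apart (too narrow for the shaft), z 4 to 45 mm. Their saddle is clamped by hand: their front face stands 0 to 25 mm beyond this mark along gauge x, and that is NOT measured: find it by feel or by eye. The stopped shaft's axis is 6 mm before the face.
- nogo (a joint): spring deflection of the no-go jaws along the gauge's +x, m: 0 at rest, 0.009 at the hard stop; the spring gives 1 mm per 4 N, so a push of 10 N reads 0.0025. It springs back when the shaft is withdrawn.
- rack: fixed grey block 150 x 80 x 35 mm with two round sockets 25 mm deep (floor 10 mm above the table): a 25 mm one 36 mm from the centre towards -x that holds the shaft, and a 19 mm one 36 mm towards +x that holds the spare pin. Origin: centre of its underside; x is its long side.
- stand: fixed grey square block 90 x 90 x 40 mm with one empty round socket in its middle, 25 mm in diameter, 25 mm deep (floor 15 mm above the table), with a 3 mm chamfer at the mouth. Origin: centre of its underside.
- spare: spare pin in the rack's other socket, to be left alone: 16 mm shank with a 24 mm flat head, 73 mm tall. Origin: centre of its foot.
- bearing: steel bearing ring lying on the table, 42 mm across, 14 mm high, to be left alone. Origin: centre of its underside.
- tape_roll: roll of amber packing tape lying flat on the table, 100 mm across, 48 mm high, to be left alone. Origin: centre of its underside.
- spanner: steel spanner lying flat on the table, to be left alone.
Things that resemble listed ones, but are neither listed nor needed, are in the scene too. What is shaped like the gauge but blue is not meant. What is shaped like the shaft but red is not meant.

How it is judged:
By the outcome, as a careful person would: the job done as asked, in the order asked, and still so for the second after the job is handed in, with the robot touching nothing.
It also fails if it takes over 72 s, if anything falls off the work surface, if the arm or the gripper's body presses on something with over 40 N, if the wrist force passes 120 N, or if a joint passes its speed limit or range.

## Working session

There is one attempt and no reset: what is moved stays moved. The work goes in short steps, Python scripts to look and compute and a tool call to move; the robot and the scene stay as the last step left them, time stands still between calls to the robot, and variables do not carry over. Pictures are saved under pics/ and viewed, and the job is handed in when it is done.

Besides the shell and the picture viewer there is one more tool, called as name(argument=value, ...), one argument or row to a line, values as JSON. apply_moves: Moves the arm, as the interface text tells. Its arguments: {"type":"object","properties":{"commands":{"type":"array"},"grip_force":{"type":"number"}},"required":["commands"]}

```bash
ls; mkdir -p pics; python3 - <<'E'
from station import arm
import cv2, numpy as np
for n in("side","top"):
    im=arm.snapshot(n); cv2.imwrite(f"pics/{n}0.png",im[:,:,::-1])
    m=arm.camera_model(n); print(n,np.round(m["intrinsics"],1).tolist(),np.round(m["camera_from_world"],4).tolist())
s=arm.read_state(); print(s)
E
```

```text
pics
side [[481.1, 0.0, 322.7], [0.0, 481.1, 240.8], [0.0, 0.0, 1.0]] [[0.9754, -0.2198, 0.0187, -0.4856], [-0.1604, -0.7646, -0.6242, 0.1027], [0.1514, 0.6058, -0.781, 0.8412], [0.0, 0.0, 0.0, 1.0]]
top [[451.2, 0.0, 324.9], [0.0, 451.2, 237.0], [0.0, 0.0, 1.0]] [[0.008, -0.9996, 0.0267, -0.0121], [-0.9914, -0.0114, -0.1304, 0.4837], [0.1307, -0.0254, -0.9911, 0.7571], [0.0, 0.0, 0.0, 1.0]]
{'clock': 0.1, 'joint_positions': array([-6.94246741e+01,  5.25927656e+00,  7.05743213e+01,  2.05996860e-03,
        1.04267129e+02, -3.24839930e+00]), 'joint_velocities': array([ 0.00333141, -0.06260312, -0.22008515, -0.00502565, -0.04448269,
        0.04052336]), 'joint_efforts': array([ 3.47051086e-03, -4.60213959e+01, -4.19219542e+01,  1.08903384e-04,
        1.05505399e-02,  3.35078857e-05]), 'ee_pos': array([ 0.24228493, -0.54865451,  0.24126538]), 'ee_rot': array([[ 9.14788961e-01,  4.03931695e-01, -5.85213227e-04],
       [ 4.03932097e-01, -9.14787468e-01,  1.65812047e-03],
       [ 1.34421684e-04, -1.75321670e-03, -9.99998454e-01]]), 'contact_force': array([ 0.31869621, -0.01961065, -0.55316171]), 'ft_torque': array([-0.00356695, -0.00417835,  0.06717297]), 'grip_width': 0.9991941550795027}
```

View pics/side0.png

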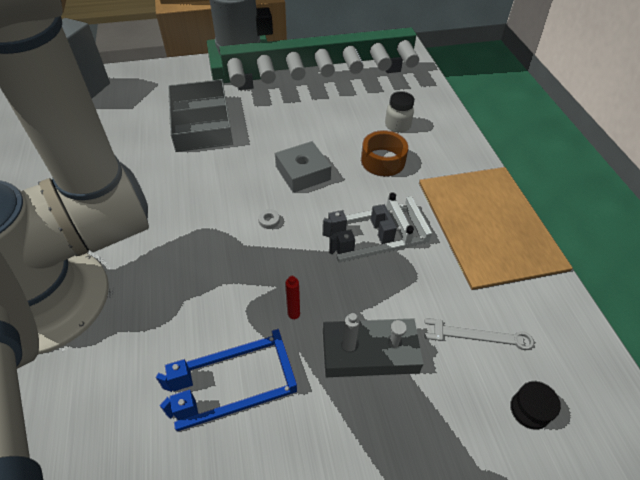

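View pics/top0.png

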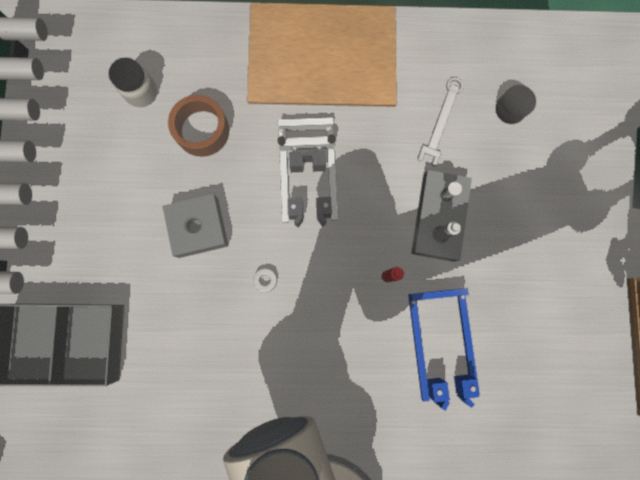

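The steel gauge is at top (308,170) and the blue look-alike is at (445,350), so the steel one is meant. Two things could be the shaft: the grey cylinder with a spigot in the rack at top (453,228), side (351,330), and the red one at (393,274). I'll use the grey one in the rack. The pin with the flat head at (455,188) is the spare. I'll confirm this in enlarged crops.

```bash
python3 - <<'E'
import cv2, numpy as np
t=cv2.imread("pics/top0.png"); s=cv2.imread("pics/side0.png")
a=cv2.resize(t[155:265,400:480],None,fx=5,fy=5,interpolation=2)
b=cv2.resize(t[105:235,260:355],None,fx=4.2,fy=4.2,interpolation=2)
H=550
cv2.imwrite("pics/c1.png",np.hstack([a[:546],b[:546]]))
c=cv2.resize(s[300:385,310:440],None,fx=3,fy=3,interpolation=2);d=cv2.resize(s[180:265,310:440],None,fx=3,fy=3,interpolation=2)
e=cv2.resize(t[180:265,155:235],None,fx=4,fy=4,interpolation=2)
cv2.imwrite("pics/c2.png",np.hstack([np.vstack([c,d]),np.vstack([e,np.zeros((170,320,3),np.uint8)])]))
E
```

```text
(no output)
```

View pics/c1.png

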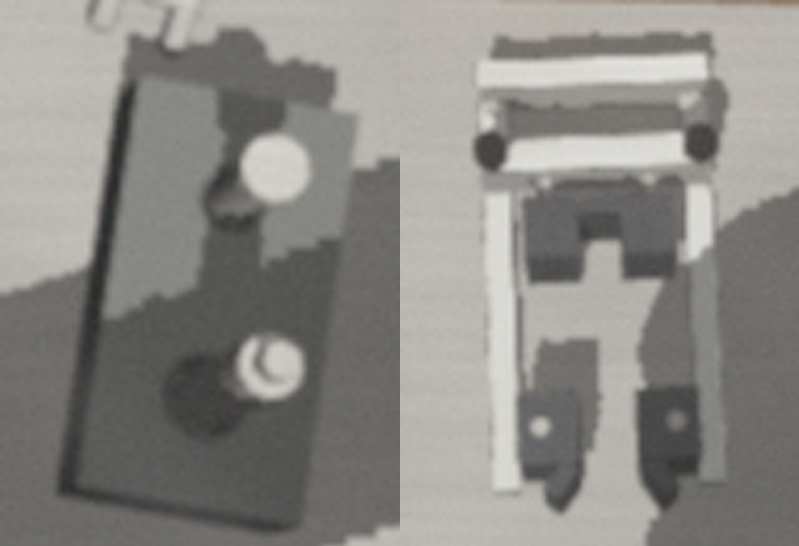

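View pics/c2.png

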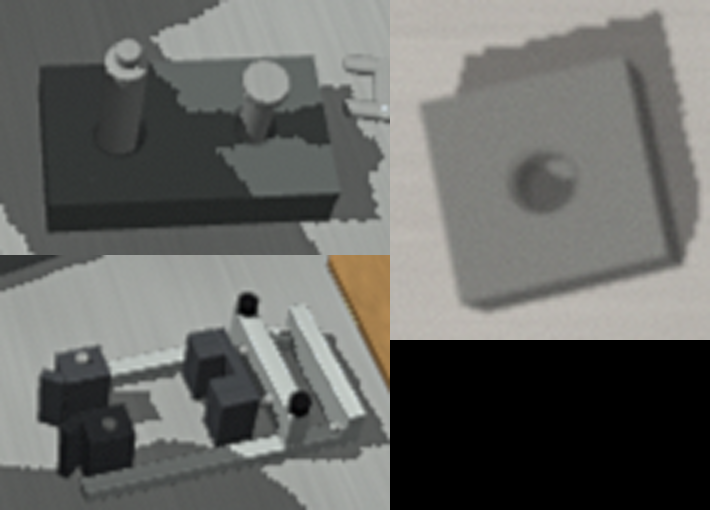

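Crops confirm it: the lower object in the rack, grey with a stepped spigot, is the shaft, and the flat-headed one is the spare. The gauge is dark and steel, with its mouth facing the robot. Next I'll enlarge further for precise pixels.

```bash
cat > h.py <<'E'
import numpy as np, cv2
from station import arm
def ray(n,u,v):
    m=arm.camera_model(n);K=np.array(m["intrinsics"]);T=np.array(m["camera_from_world"])
    d=T[:3,:3].T@np.linalg.solve(K,[u,v,1.]);c=-T[:3,:3].T@T[:3,3];return c,d/np.linalg.norm(d)
def plane(n,u,v,z):
    c,d=ray(n,u,v);return c+d*(z-c[2])/d[2]
def proj(n,p):
    m=arm.camera_model(n);K=np.array(m["intrinsics"]);T=np.array(m["camera_from_world"])
    q=K@(T[:3,:3]@np.asarray(p,float)+T[:3,3]);return q[:2]/q[2]
def two(a,b):
    (c1,d1),(c2,d2)=ray("top",*a),ray("side",*b)
    s=np.linalg.lstsq(np.c_[d1,-d2],c2-c1,rcond=None)[0]
    p,q=c1+s[0]*d1,c2+s[1]*d2
    return (p+q)/2,np.linalg.norm(p-q)
def crop(src,x0,y0,x1,y1,f,out):
    im=cv2.imread(src)[y0:y1,x0:x1]; im=cv2.convertScaleAbs(im,alpha=1.3,beta=10)
    o=cv2.resize(im,None,fx=f,fy=f,interpolation=cv2.INTER_CUBIC)
    for x in range(x0-x0%10+10,x1,10):
        X=int((x-x0+.5)*f);cv2.line(o,(X,0),(X,6),(0,255,255),1);cv2.putText(o,str(x),(X-10,18),0,.35,(0,255,255),1)
    for y in range(y0-y0%10+10,y1,10):
        Y=int((y-y0+.5)*f);cv2.line(o,(0,Y),(6,Y),(0,255,255),1);cv2.putText(o,str(y),(8,Y+4),0,.35,(0,255,255),1)
    cv2.imwrite(out,o)
E
python3 - <<'E'
from h import *
crop("pics/top0.png",272,108,345,175,8,"pics/g1.png")
crop("pics/top0.png",272,165,345,235,8,"pics/g2.png")
crop("pics/side0.png",320,185,440,265,6.5,"pics/g3.png")
E
```

```text
(no output)
```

View pics/g1.png

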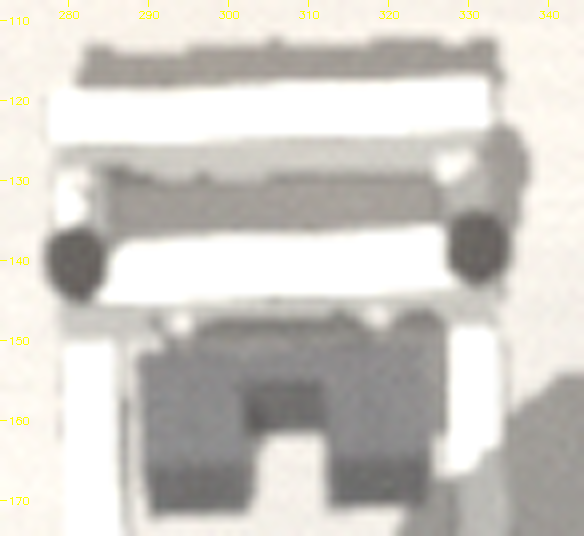

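View pics/g2.png

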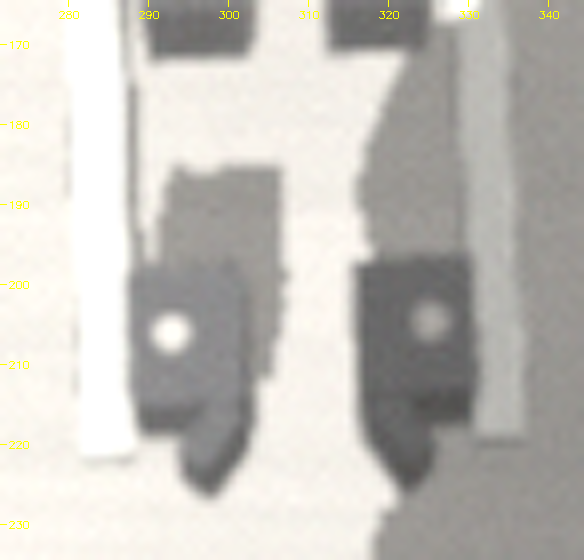

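View pics/g3.png

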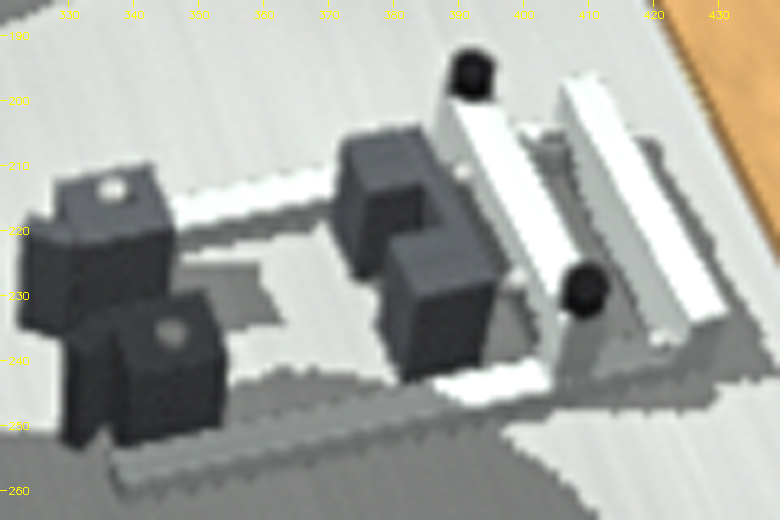

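The close-ups show the go jaw tops' back corners at (288,197), (302.3,197), (316,197) and (330.5,197). The rail ends are at (281.5,222) and (336.5,219), and the no-go front top edge is at row ~165. Both views agree on what things are, so now I'll compute.

```bash
python3 - <<'E'
from h import *
np.set_printoptions(precision=4,suppress=True)
P=lambda u,v,z:plane("top",u,v,z)[:2]
# inner/outer top back corners of go jaws, gauge (15,+-12),(15,+-38)
meas=[((302.3,197),(.015,.012),.045),((288,197),(.015,.038),.045),((316,197),(.015,-.012),.045),((330.5,197),(.015,-.038),.045),
((288.5,215.5),(-.015,.038),.045),((330.7,213.7),(-.015,-.038),.045),
((281.5,221.7),(-.02,.05),.012),((336.8,219.3),(-.02,-.05),.012)]
W=np.array([P(*m[0],m[2]) for m in meas]);G=np.array([m[1] for m in meas])
def fit(G,W):
    gc,wc=G.mean(0),W.mean(0);H=(G-gc).T@(W-wc);a=np.arctan2(H[0,1]-H[1,0],H[0,0]+H[1,1])
    R=np.array([[np.cos(a),-np.sin(a)],[np.sin(a),np.cos(a)]]);t=wc-R@gc;return a,R,t
a,R,t=fit(G,W);print("gauge",t,np.degrees(a));print((W-t)@R-G)
print("rail left dir",P(279.5,150,.012),P(281.5,221,.012),np.degrees(np.arctan2(*(P(279.5,150,.012)-P(281.5,221,.012))[::-1])))
print("rail right dir",np.degrees(np.arctan2(*(P(334.5,149,.012)-P(336.7,219,.012))[::-1])))
print("crossbar top front?",np.degrees(np.arctan2(*(P(277.7,119,.03)-P(332.8,117.3,.03))[::-1]))-90)
for q in [(290.3,165.7),(303,165.6),(312.7,165),(325.2,164.8)]: print("nogo",(P(*q,.045)-t)@R)
# side checks
print("side go",[ ((plane("side",*q,.045)[:2]-t)@R) for q in [(335.5,220),(318.0,212.5),(333,209.5),(343.5,229.5),(331,235)]])
print("side nogo",[ ((plane("side",*q,.045)[:2]-t)@R) for q in [(372,205),(376.5,213.3),(379.5,221),(383.5,229.3)]])
# shaft
sh=two((454.2,228.8),(352.2,320.7));print("shaft two",sh, P(454.2,228.8,.11),plane("side",352.2,320.7,.11))
# rack corners top z=.035 
rc=[((426.7,170.3),0),((471.0,177.7),0),((459.7,260.5),0),((413.7,252.8),0)]
print("rack",[P(*q[0],.035) for q in rc])
# stand corners
f=lambda x,y:(155+(x-390+.5)/4-.5,180+(y+.5)/4-.5)
print("stand corners",[P(*f(*q),.04) for q in [(422,101),(626,56),(663,262),(463,303)]],"hole",P(*f(545,182),.04))
E
```

```text
gauge [0.5364 0.0205] 2.2703669457125026
[[ 0.0008 -0.0003]
 [ 0.0014 -0.0016]
 [ 0.0002 -0.0001]
 [-0.0005  0.0007]
 [-0.0012 -0.0017]
 [ 0.      0.0013]
 [-0.0012  0.0007]
 [ 0.0005  0.0011]]
rail left dir [0.6465 0.0767] [0.5146 0.0703] 2.761838623964596
rail right dir 2.0379798992651517
crossbar top front? 2.9289885719931306
nogo [0.0723 0.0313]
nogo [0.0719 0.009 ]
nogo [ 0.0726 -0.008 ]
nogo [ 0.0724 -0.03  ]
side go [array([-0.0055,  0.0175]), array([-0.0328,  0.0439]), array([-0.0028,  0.0444]), array([ 0.0025, -0.0087]), array([-0.0236, -0.0158])]
side nogo [array([0.074 , 0.0375]), array([0.0755, 0.0148]), array([ 0.0746, -0.0051]), array([ 0.0751, -0.0264])]
shaft two (array([ 0.4907, -0.2112,  0.1099]), np.float64(0.0031939934331476905)) [ 0.489  -0.2109] [ 0.4923 -0.2112  0.11  ]
rack [array([ 0.6057, -0.1884]), array([ 0.5934, -0.2678]), array([ 0.4448, -0.2428]), array([ 0.4574, -0.1624])]
stand corners [array([0.5356, 0.2741]), array([0.5567, 0.1872]), array([0.4667, 0.1678]), array([0.4482, 0.252 ])] hole [0.5008 0.2196]
```

```bash
python3 - <<'E'
from h import *
crop("pics/top0.png",405,160,480,270,5.4,"pics/r1.png")
crop("pics/top0.png",155,185,235,265,7,"pics/s1.png")
crop("pics/side0.png",270,135,340,195,8,"pics/s2.png")
crop("pics/side0.png",318,300,430,385,6.5,"pics/r2.png")
E
```

```text
(no output)
```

View pics/r1.png

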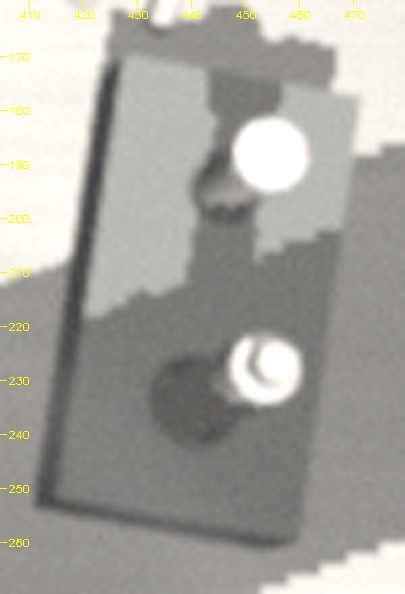

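View pics/s1.png

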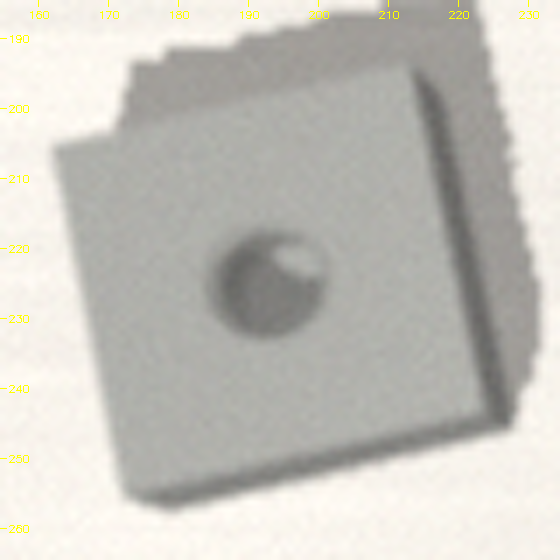

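View pics/s2.png

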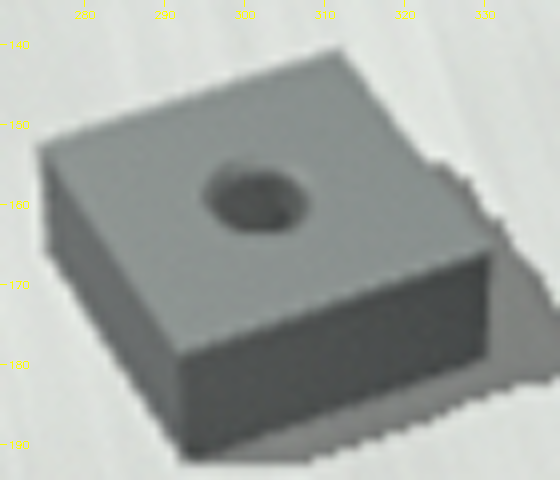

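View pics/r2.png

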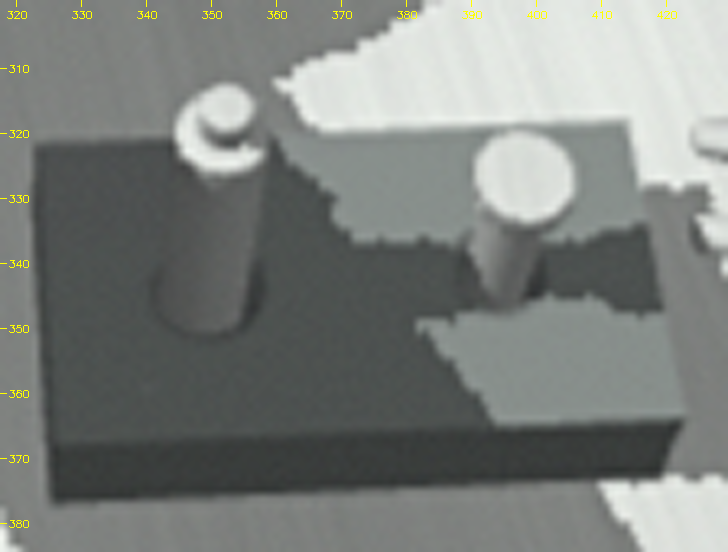

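```bash
python3 - <<'E'
from h import *
np.set_printoptions(precision=4,suppress=True)
P=lambda u,v,z,n="top":plane(n,u,v,z)[:2]
def sq(n,cs,z,name):
    W=np.array([P(*c,z,n) for c in cs]);print(n,name,"centre",W.mean(0),"edges",np.linalg.norm(W-np.roll(W,-1,0),axis=1),"ang",[round(float(np.degrees(np.arctan2(*(W[(i+1)%4]-W[i])[::-1]))),1) for i in range(4)]);return W
sq("top",[(162.3,205.5),(213.7,194.3),(223.7,243.8),(172.3,254.5)],.04,"stand")
sq("side",[(274.6,153),(311.8,140.6),(330.3,166.2),(292,178.8)],.04,"stand")
print("hole",P(192.8,225.3,.04),P(301.5,159,.04,"side"))
W=sq("top",[(427,170),(470.7,177.3),(459,260),(415.7,252)],.035,"rack")
W2=sq("side",[(322.8,321.5),(413.8,318),(422.5,364.3),(325,368.3)],.035,"rack")
for w,c in((W,0),(W2,1)):
    x=(w[0]+w[1]-w[2]-w[3]) if c==0 else (w[1]+w[2]-w[0]-w[3]); x/=np.linalg.norm(x); print("socket",w.mean(0)-.036*x, np.degrees(np.arctan2(x[1],x[0])))
print("shaft shoulder",P(453.6,228.5,.11),P(351.5,319.6,.11,"side"))
print("spigot tip",P(454.6,227,.12),P(352.3,316,.12,"side"))
g=[(319.5,216.5),(335.8,218.5)]
W=sq("side",[(327.5,212.5),(342.3,210),(346,219.5),(330.5,222.2)],.045,"goL")
W=sq("side",[(336.7,233),(350.5,229.5),(354,238.8),(339,242)],.045,"goR")
E
```

```text
top stand centre [0.5022 0.2203] edges [0.09   0.0889 0.0887 0.0875] ang [-76.5, -166.7, 102.6, 14.2]
side stand centre [0.5026 0.2225] edges [0.0899 0.0908 0.0879 0.088 ] ang [15.6, -76.6, -166.2, 104.6]
hole [0.5005 0.2206] [0.5013 0.2236]
top rack centre [ 0.5262 -0.2159] edges [0.0793 0.1507 0.0768 0.1492] ang [-98.9, 170.2, 80.1, -8.9]
side rack centre [ 0.5274 -0.2154] edges [0.1501 0.081  0.1506 0.0807] ang [-9.6, -100.0, 170.3, 79.7]
socket [ 0.4907 -0.2101] -9.35430826783241
socket [ 0.4919 -0.2094] -9.68368800473309
shaft shoulder [ 0.4895 -0.21  ] [ 0.4917 -0.2092]
spigot tip [ 0.4904 -0.2085] [ 0.4923 -0.2091]
side goL centre [0.5347 0.0471] edges [0.0294 0.025  0.0303 0.025 ] ang [1.0, -87.9, -178.9, 90.0]
side goR centre [ 0.5384 -0.0033] edges [0.0273 0.0228 0.0288 0.0215] ang [6.2, -88.5, -176.8, 87.5]
```

apply_moves(
  commands=[0,0,-5,25,34,0,0,0,0,-5,30,40,0,0,0,0,-5,30,40,0,0,0,0,-5,30,40,0,0,0,0,-5,30,40,0,0,0,0,-5,30,40,0,0,0,0,-3,30,40,0,0,0,0,0,25,34,0,0],
  grip_force=100,
)

```text
clock: 0.9
ee_pos: [0.4695, -0.237, 0.2346]
ee_rot: [[0.981, -0.195, -0.003], [-0.195, -0.981, 0.01], [-0.005, -0.009, -1.0]]
contact_force: [0.4, -0.7, -0.1]
grip_width: 1.004
```

apply_moves(
  commands=[0,0,0,8,10,0,0,0,0,0,0,0,0,0,0,0,0,0,0,0,0,0,0,0,0,0,0,0,0,0,0,0,0,0,0,0,0,0,0,0,0,0,0,0,0,0,0,0,0,0,0,0,0,0,0,0],
)

```text
clock: 1.7
ee_pos: [0.4767, -0.2274, 0.2329]
ee_rot: [[0.981, -0.195, -0.006], [-0.195, -0.981, 0.011], [-0.008, -0.009, -1.0]]
contact_force: [0.3, 0.5, -0.5]
grip_width: 0.998
```

```bash
cat >> h.py <<'E'
def st(goal=None,ang=None):
    s=arm.read_state();R=s["ee_rot"];p=s["ee_pos"]
    a=np.degrees(np.arctan2(R[1,0],R[0,0]))
    tz=R[:,2]; corr=np.degrees(np.cross(tz,[0,0,-1]))
    print("t",round(s["clock"],2),"p",np.round(p*1e3,1),"ang",round(a,2),"tiltfix",np.round(corr,2),"F",np.round(s["contact_force"],1),"T",np.round(s["ft_torque"],2),"g",round(s["grip_width"],3))
    if goal is not None: print("go",np.round((np.array(goal)-p)*1e3,1), None if ang is None else round(ang-a,2))
    return s
E
python3 -c "
from h import *
st([.491,-.2097,.0795],-9.5)"
```

```text
t 1.7 p [ 476.7 -227.4  232.9] ang -11.23 tiltfix [-0.61 -0.37 -0.  ] F [ 0.3  0.5 -0.5] T [-0.05 -0.01 -0.02] g 0.998
go [  14.3   17.7 -153.4] 1.73
```

apply_moves(
  commands=[-0.6,-0.4,1.7,14,18,0,0,0,0,0,0,0,-30,0,0,0,0,0,0,-30,0,0,0,0,0,0,-20,0,0,0,0,0,0,0,0,0,0,0,0,0,0,0,0,0,0,0,0,0,0,0,0,0,0,0,0,0],
)

```text
clock: 2.5
ee_pos: [0.4917, -0.2107, 0.1553]
ee_rot: [[0.986, -0.167, 0.007], [-0.167, -0.986, -0.004], [0.008, 0.003, -1.0]]
contact_force: [0.5, 0.1, -0.1]
grip_width: 0.998
```

```bash
python3 -c "
from h import *
st([.491,-.2097,.0785],-9.5)"
```

```text
t 2.5 p [ 491.7 -210.7  155.3] ang -9.61 tiltfix [0.21 0.41 0.  ] F [ 0.5  0.1 -0.1] T [-0.01 -0.03 -0.  ] g 0.998
go [ -0.7   1.  -76.8] 0.11
```

apply_moves(
  commands=[0.2,0.4,0.1,-0.7,1,-18,0,0,0,0,0,0,-20,0,0,0,0,0,0,-20,0,0,0,0,0,0,-16,0,0,0,0,0,0,-2,0,0,0,0,0,0,0,0,0,0,0,0,0,0,0,0,0,0,0,0,0,0],
)

```text
clock: 3.3
ee_pos: [0.4923, -0.2104, 0.078]
ee_rot: [[0.986, -0.165, 0.005], [-0.165, -0.986, -0.003], [0.006, 0.002, -1.0]]
contact_force: [0.8, -0.0, 0.3]
grip_width: 1.002
```

```bash
python3 -c "
from h import *
st([.491,-.2097,.0785],-9.5)
for n in('side','top'): cv2.imwrite(f'pics/{n}1.png',arm.snapshot(n)[:,:,::-1])
crop('pics/side1.png',290,230,440,380,4,'pics/a.png')"
```

```text
t 3.3 p [ 492.3 -210.4   78. ] ang -9.5 tiltfix [0.16 0.29 0.  ] F [ 0.8 -0.   0.3] T [-0.01  0.03  0.03] g 1.002
go [-1.3  0.7  0.5] 0.0
```

View pics/a.png

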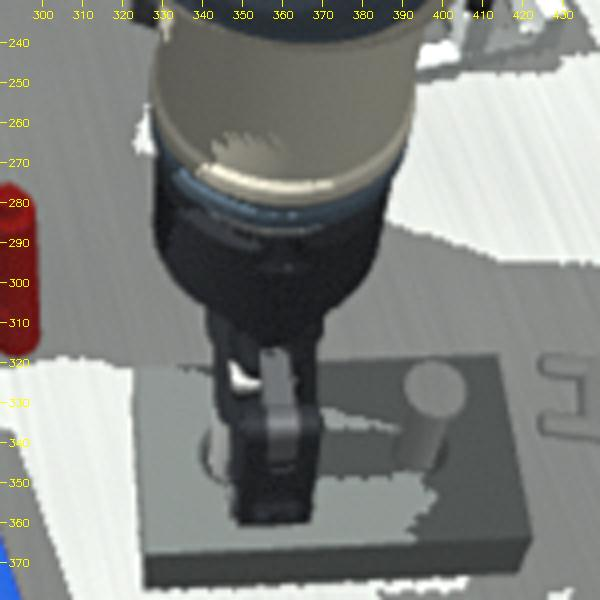

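```bash
python3 -c "
from h import *
s=st(); p=s['ee_pos'];R=s['ee_rot']
for yy in(0,.0425,.057):
  for zz in(0.011,-.008): print(yy,zz,proj('side',p+R@[0,yy,zz-.013]))
print(proj('side',[.491,-.2097,.035]),proj('side',[.491,-.2097,.11]))
"
```

```text
t 3.4 p [ 492.4 -210.4   78.2] ang -9.5 tiltfix [0.17 0.32 0.  ] F [ 0.7 -1.   0.8] T [-0.03  0.01 -0.01] g 1.001
0 0.011 [350.8226842  330.00544689]
0 -0.008 [351.57052576 323.82166647]
0.0425 0.011 [353.51787957 356.18255962]
0.0425 -0.008 [354.35308266 350.3260975 ]
0.057 0.011 [354.48481524 365.57393221]
0.057 -0.008 [355.35243451 359.84513085]
[348.03231001 343.45595337] [351.09891642 319.95968019]
```

```bash
python3 -c "
from h import *
crop('pics/top1.png',370,150,520,290,4,'pics/b.png')
crop('pics/side1.png',325,300,385,370,8,'pics/a2.png')
s=arm.read_state(); p=s['ee_pos'];R=s['ee_rot']
for x in(-.011,.011):
  for yy in(-.057,-.0425,.0425,.057): print(x,yy,proj('top',p+R@[x,yy,-.002]),proj('side',p+R@[x,yy,-.002]))
"
```

```text
-0.011 -0.057 [413.38561084 229.9343414 ] [340.57380243 298.04555204]
-0.011 -0.0425 [422.01900073 231.46659543] [341.30567597 305.96743742]
-0.011 0.0425 [472.61818379 240.44693844] [345.9772786  356.53341424]
-0.011 0.057 [481.24804501 241.97856621] [346.84595655 365.93608659]
0.011 -0.057 [415.34940544 217.01208778] [354.42286411 297.47700177]
0.011 -0.0425 [423.95046824 218.53899826] [355.32027833 305.38170224]
0.011 0.0425 [474.36022493 227.48803024] [361.0478821  355.83219813]
0.011 0.057 [482.95778541 229.01431897] [362.1127967 365.2122935]
```

View pics/b.png

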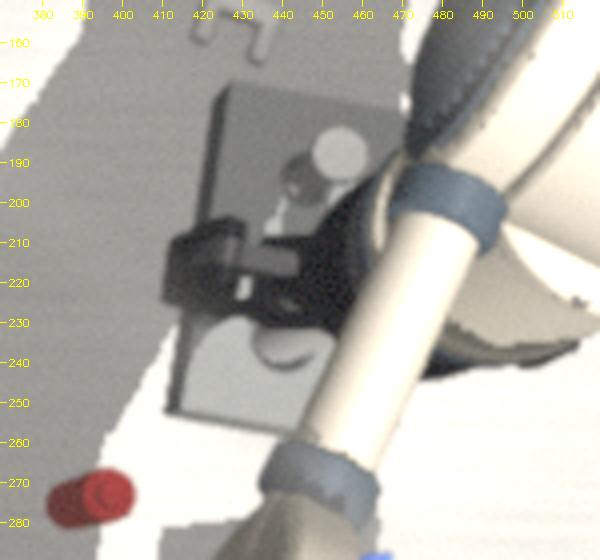

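View pics/a2.png

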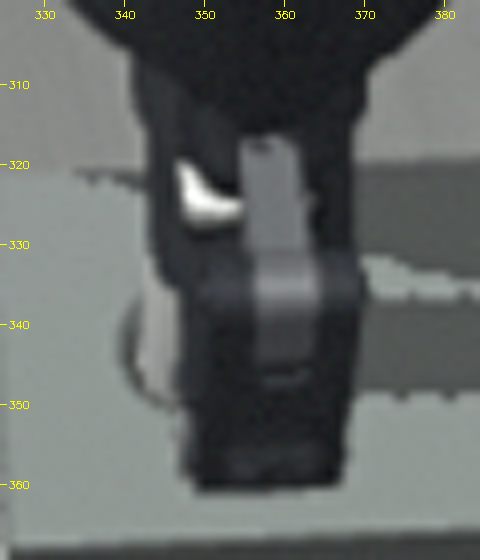

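```bash
python3 -c "
from h import *
s=arm.read_state(); p=s['ee_pos'];R=s['ee_rot']
for z in(-.07,-.1,-.13,-.16,-.2,-.25):
  print(z,proj('side',p+R@[0,0,z]),proj('top',p+R@[0,0,z]))
"
python3 -c "
from h import *
crop('pics/side1.png',300,170,420,310,4,'pics/a3.png')"
```

```text
-0.07 [353.65127705 306.61627178] [461.54604589 223.08419415]
-0.1 [355.04613853 295.08238859] [468.29359643 219.84397733]
-0.13 [356.54532697 282.68584281] [475.68843313 216.29292957]
-0.16 [358.16100157 269.32609178] [483.82838882 212.38407091]
-0.2 [360.52118233 249.81014023] [496.04940543 206.51546077]
-0.25 [363.86061679 222.19689873] [514.04569031 197.87352994]
```

View pics/a3.png

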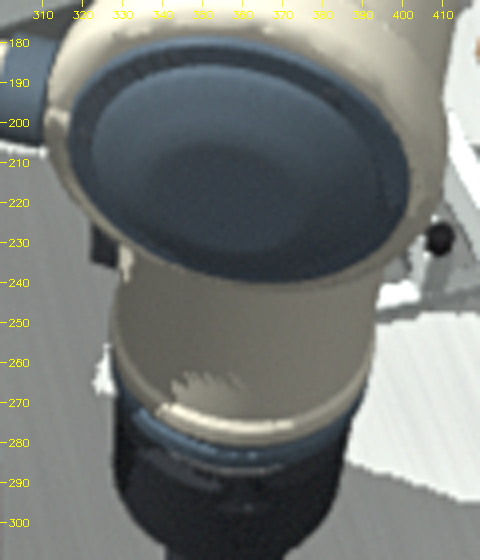

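apply_moves(
  commands=[0,0.2,0,-2,0.7,0.5,60,0,0,0,0,0,0.2,120,0,0,0,0,0,0.2,180,0,0,0,0,0,0.2,255,0,0,0,0,0,0.2,255,0,0,0,0,0,0.2,255,0,0,0,0,0,0.2,255,0,0,0,0,0,0.2,255],
)

```text
clock: 4.2
ee_pos: [0.4909, -0.21, 0.0815]
ee_rot: [[0.986, -0.165, 0.004], [-0.165, -0.986, -0.004], [0.005, 0.003, -1.0]]
contact_force: [0.7, 0.3, -1.9]
grip_width: 0.232
```

```bash
python3 -c "
from h import *
st([.491,-.2097,.0785],-9.5)"
```

```text
t 4.2 p [ 490.9 -210.    81.5] ang -9.5 tiltfix [0.23 0.23 0.  ] F [ 0.7  0.3 -1.9] T [-0.05 -0.11 -0.05] g 0.232
go [ 0.1  0.3 -3. ] 0.0
```

apply_moves(
  commands=[0,0,0,0,0,3,255,0,0,0,0,0,5,255,0,0,0,0,0,8,255,0,0,0,0,0,10,255,0,0,0,0,0,10,255,0.2,0.2,0,0,0,8,255,0,0,0,0,0,3,255,0,0,0,0,0,0.2,255],
)

```text
clock: 5.0
ee_pos: [0.4902, -0.2097, 0.1324]
ee_rot: [[0.986, -0.165, -0.001], [-0.165, -0.986, 0.0], [-0.001, -0.0, -1.0]]
contact_force: [0.3, 0.6, -3.4]
grip_width: 0.236
```

```bash
python3 -c "
from h import *
st([.4766,.0186,.120],2.5)
for n in('side','top'): cv2.imwrite(f'pics/{n}2.png',arm.snapshot(n)[:,:,::-1])
crop('pics/side2.png',320,240,400,380,5.5,'pics/a.png')"
```

```text
t 5.0 p [ 490.2 -209.7  132.4] ang -9.51 tiltfix [-0.03 -0.07 -0.  ] F [ 0.3  0.6 -3.4] T [ 0.06 -0.05  0.01] g 0.236
go [-13.6 228.3 -12.4] 12.01
```

View pics/a.png

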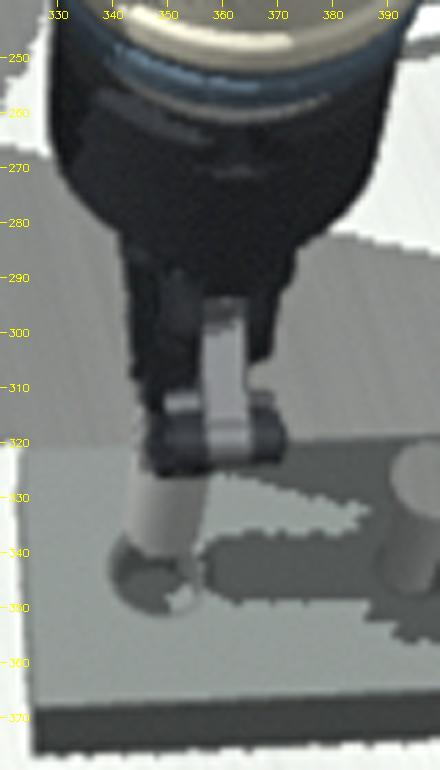

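```bash
python3 -c "
from h import *
s=arm.read_state(); p=s['ee_pos'];R=s['ee_rot']
for z in(.0715,.04,.011,0,-.008):
  print(z,proj('side',p+R@[0,0,z]),[np.round(proj('side',p+R@[x,0.011,z]),1) for x in(-.011,.011)],proj('top',p+R@[0,0,z]))
crop('pics/top2.png',390,170,510,270,5,'pics/b.png')
"
```

```text
0.0715 [348.27401861 336.02310606] [array([341.7, 342.8]), array([356.1, 342.2])] [444.22474491 232.64930029]
0.04 [349.59129832 326.10447765] [array([342.8, 333. ]), array([357.7, 332.4])] [449.81926696 229.9046335 ]
0.011 [350.88659832 316.35134827] [array([343.9, 323.4]), array([359.3, 322.8])] [455.40650701 227.16353925]
0 [351.40031224 312.48327273] [array([344.4, 319.6]), array([359.9, 319. ])] [457.64647641 226.06461255]
-0.008 [351.78208519 309.60866378] [array([344.7, 316.8]), array([360.3, 316.1])] [459.3201127 225.2435283]
```

View pics/b.png

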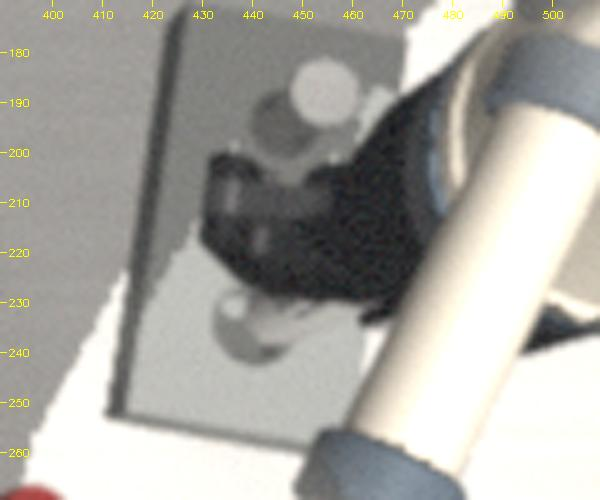

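apply_moves(
  commands=[0,0,2,-1,20,0.2,255,0,0,2,-2,30,0.2,255,0,0,2,-2,30,0.2,255,0,0,2,-2,35,0.2,255,0,0,2,-2,35,0.2,255,0,0,2,-2,30,0.2,255,0,0,0,-2,25,0.2,255,0,0,0,-1,10,0.2,255],
)

```text
clock: 5.9
ee_pos: [0.4717, 0.0116, 0.1277]
ee_rot: [[0.999, 0.047, -0.011], [0.047, -0.999, 0.002], [-0.01, -0.002, -1.0]]
contact_force: [-1.2, -0.1, -3.4]
grip_width: 0.234
```

```bash
python3 -c "
from h import *
st([.4766,.0186,.075],2.5)"
```

```text
t 5.9 p [471.7  11.6 127.7] ang 2.72 tiltfix [-0.09 -0.6  -0.  ] F [-1.2 -0.1 -3.4] T [-0.01 -0.   -0.02] g 0.234
go [  4.9   7.  -52.7] -0.22
```

apply_moves(
  commands=[-0.1,-0.6,-0.2,4,7,0,255,0,0,0,0,0,-12,255,0,0,0,0,0,-14,255,0,0,0,0,0,-10,255,0,0,0,0,0,-6,255,0,0,0,0,0,0.2,255,0,0,0,0,0,0.2,255,0,0,0,0,0,0.2,255],
)

```text
clock: 6.7
ee_pos: [0.4748, 0.0159, 0.0795]
ee_rot: [[0.999, 0.041, -0.004], [0.041, -0.999, -0.002], [-0.004, 0.002, -1.0]]
contact_force: [0.2, -0.2, -2.9]
grip_width: 0.236
```

```bash
python3 -c "
from h import *
s=st([.4766,.0186,.075],2.5)
for n in('side','top'): cv2.imwrite(f'pics/{n}3.png',arm.snapshot(n)[:,:,::-1])
p=s['ee_pos'];R=s['ee_rot']
for z in(.0715,.04,.011,0,-.008):
  print(z,proj('side',p+R@[0,0,z]),[np.round(proj('side',p+R@[x,0.0,z]),1) for x in(-.011,.011)],proj('top',p+R@[0,0,z]))
crop('pics/side3.png',270,170,410,280,5.5,'pics/a.png')
crop('pics/top3.png',260,150,360,270,5,'pics/b.png')"
```

```text
t 6.7 p [474.8  15.9  79.5] ang 2.32 tiltfix [ 0.13 -0.25  0.  ] F [ 0.2 -0.2 -2.9] T [ 0.04 -0.05 -0.04] g 0.236
go [ 1.8  2.7 -4.5] 0.18
0.0715 [308.99074343 245.81409514] [array([303.4, 246.9]), array([314.6, 244.7])] [311.63044567 243.7663347 ]
0.04 [308.99365045 235.30399956] [array([303.2, 236.4]), array([314.7, 234.2])] [311.544975  241.5785667]
0.011 [308.99647187 225.10339094] [array([303.1, 226.2]), array([314.9, 224. ])] [311.46000737 239.40367465]
0 [308.99758081 221.09410632] [array([303. , 222.2]), array([315., 220.])] [311.4260525  238.53454176]
-0.008 [308.99840129 218.1277509 ] [array([303. , 219.2]), array([315., 217.])] [311.40072316 237.8861939 ]
```

View pics/a.png

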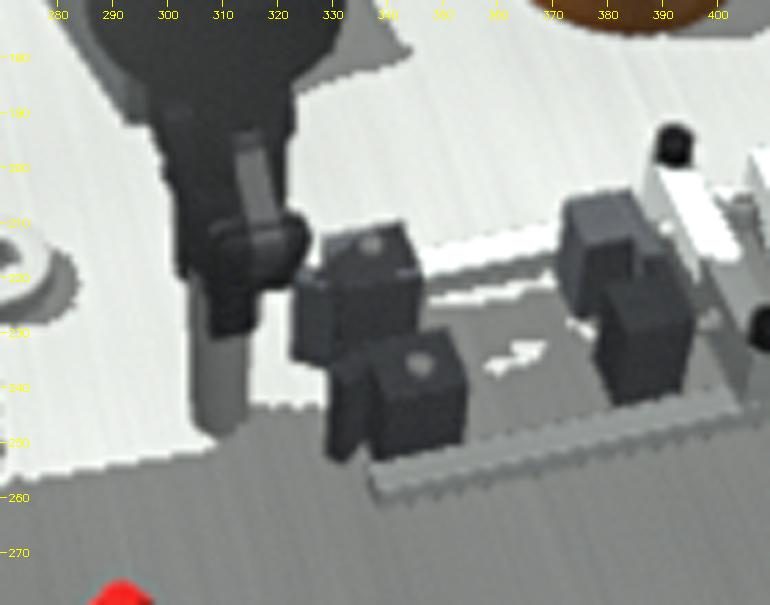

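View pics/b.png

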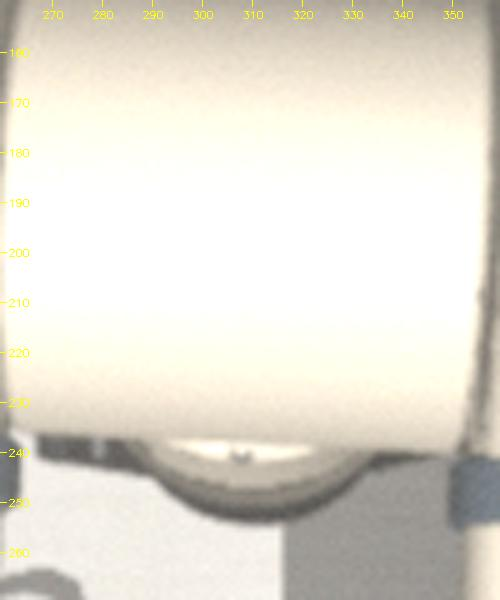

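apply_moves(
  commands=[0.1,-0.2,0.2,2,3,-3,255,0,0,0,0,0,-1,255,0,0,0,4,0.2,0.2,255,0,0,0,4,0.2,0.2,255,0,0,0,4,0.2,0.2,255,0,0,0,3,0.1,0.2,255,0,0,0,0,0,0.2,255,0,0,0,0,0,0.2,255],
)

```text
clock: 7.6
ee_pos: [0.4947, 0.0203, 0.0783]
ee_rot: [[0.999, 0.045, 0.003], [0.045, -0.999, -0.0], [0.003, 0.001, -1.0]]
contact_force: [-0.5, 0.1, -2.7]
grip_width: 0.236
```

```bash
cat >> h.py <<'E'
def gz():
    s=st();a=np.radians(2.5);d=s["ee_pos"][:2]-[.5365,.0212]
    print("gauge x,y mm",np.round([1e3*(d[0]*np.cos(a)+d[1]*np.sin(a)),1e3*(-d[0]*np.sin(a)+d[1]*np.cos(a))],2),"foot",round(s["ee_pos"][2]*1e3-71.5,1))
E
python3 -c "
from h import *
gz()"
```

```text
t 7.6 p [494.7  20.3  78.3] ang 2.59 tiltfix [0.02 0.18 0.  ] F [-0.5  0.1 -2.7] T [ 0.02 -0.01 -0.03] g 0.236
gauge x,y mm [-41.82   0.92] foot 6.8
```

apply_moves(
  commands=[0,0.2,0,0,-0.9,-2.5,255,0,0,0,0,0,-1,255,0,0,0,3,0.1,0,255,0,0,0,3,0.1,0,255,0,0,0,3,0.1,0.1,255,0,0,0,3,0.1,0.1,255,0,0,0,2,0.1,0.1,255,0,0,0,2,0.1,0.1,255],
)

```text
clock: 8.4
ee_pos: [0.5118, 0.0199, 0.0748]
ee_rot: [[0.999, 0.045, -0.001], [0.045, -0.999, -0.0], [-0.001, 0.0, -1.0]]
contact_force: [0.3, -0.1, -2.7]
grip_width: 0.234
```

```bash
python3 -c "
from h import *
gz()"
```

```text
t 8.4 p [511.8  19.9  74.8] ang 2.58 tiltfix [ 0.02 -0.05  0.  ] F [ 0.3 -0.1 -2.7] T [-0.05  0.    0.03] g 0.234
gauge x,y mm [-24.76  -0.22] foot 3.3
```

apply_moves(
  commands=[0,0,0,2,0.1,0,255,0,0,0,1.5,0.1,0,255,0,0,0,1.5,0.1,0,255,0,0,0,1.5,0.1,0,255,0,0,0,1.5,0.1,0.1,255,0,0,0,1.5,0.1,0,255,0,0,0,1.5,0.1,0,255,0,0,0,1,0,0,255],
)

```text
clock: 9.2
ee_pos: [0.5249, 0.0207, 0.0749]
ee_rot: [[0.999, 0.045, -0.001], [0.045, -0.999, -0.0], [-0.001, 0.0, -1.0]]
contact_force: [0.3, -0.5, -2.8]
grip_width: 0.235
```

```bash
python3 -c "
from h import *
gz()"
```

```text
t 9.2 p [524.9  20.7  74.9] ang 2.58 tiltfix [ 0.02 -0.06  0.  ] F [ 0.3 -0.5 -2.8] T [ 0.02 -0.05  0.03] g 0.235
gauge x,y mm [-1.161e+01 -1.000e-02] foot 3.4
```

apply_moves(
  commands=[0,0,0,2,0.1,0,255,0,0,0,2,0.1,0,255,0,0,0,2,0.1,0,255,0,0,0,2,0.1,0,255,0,0,0,2,0.1,0,255,0,0,0,2,0.1,0,255,0,0,0,2,0.1,0,255,0,0,0,1,0,0,255],
)

```text
clock: 10.0
ee_pos: [0.5413, 0.0214, 0.0748]
ee_rot: [[0.999, 0.045, -0.001], [0.045, -0.999, -0.0], [-0.001, 0.0, -1.0]]
contact_force: [-0.4, -0.3, -3.0]
grip_width: 0.233
```

```bash
python3 -c "
from h import *
gz()"
```

```text
t 10.0 p [541.3  21.4  74.8] ang 2.58 tiltfix [ 0.02 -0.06  0.  ] F [-0.4 -0.3 -3. ] T [ 0.02 -0.01  0.01] g 0.233
gauge x,y mm [4.83 0.03] foot 3.3
```

Free in the go gap. I'll carry on through.

apply_moves(
  commands=[0,0,0,2,0.1,0,255,0,0,0,2,0.1,0,255,0,0,0,2.5,0.1,0,255,0,0,0,2.5,0.1,0,255,0,0,0,2.5,0.1,0,255,0,0,0,3,0.1,0,255,0,0,0,3,0.1,0,255,0,0,0,3,0.1,0,255],
)

```text
clock: 10.8
ee_pos: [0.5635, 0.0223, 0.0747]
ee_rot: [[0.999, 0.045, -0.001], [0.045, -0.999, -0.0], [-0.001, 0.0, -1.0]]
contact_force: [1.6, 1.1, -4.1]
grip_width: 0.234
```

apply_moves(
  commands=[0,0,0,4,0.2,0,255,0,0,0,4,0.2,0,255,0,0,0,4,0.2,0,255,0,0,0,4,0.2,0,255,0,0,0,4,0.2,0,255,0,0,0,3,0.1,0,255,0,0,0,1,0,0,255,0,0,0,0.5,0,0,255],
)

```text
clock: 11.6
ee_pos: [0.5906, 0.0235, 0.0744]
ee_rot: [[0.999, 0.045, -0.002], [0.045, -0.999, -0.0], [-0.002, 0.0, -1.0]]
contact_force: [0.6, 0.8, -4.0]
grip_width: 0.234
```

```bash
python3 -c "
from h import *
gz()"
```

```text
t 11.6 p [590.6  23.5  74.4] ang 2.58 tiltfix [ 0.02 -0.09  0.  ] F [ 0.6  0.8 -4. ] T [-0.01 -0.    0.04] g 0.234
gauge x,y mm [ 5.419e+01 -4.000e-02] foot 2.9
```

apply_moves(
  commands=[0,0,0,1,0,0.1,255,0,0,0,1,0.1,0.1,255,0,0,0,1,0,0.1,255,0,0,0,1,0.1,0.1,255,0,0,0,1,0,0.1,255,0,0,0,1,0.1,0,255,0,0,0,1,0,0,255,0,0,0,1,0.1,0,255],
)

```text
clock: 12.4
ee_pos: [0.599, 0.0239, 0.0751]
ee_rot: [[0.999, 0.045, -0.002], [0.045, -0.999, -0.0], [-0.002, 0.0, -1.0]]
contact_force: [-0.0, 0.0, -3.3]
grip_width: 0.235
```

```bash
python3 -c "
from h import *
gz()"
```

```text
t 12.4 p [599.   23.9  75.1] ang 2.58 tiltfix [ 0.02 -0.1   0.  ] F [-0.   0.  -3.3] T [ 0.02 -0.01 -0.02] g 0.235
gauge x,y mm [62.55 -0.  ] foot 3.6
```

apply_moves(
  commands=[0,0,0,1,0,0,255,0,0,0,1,0.1,0,255,0,0,0,0.5,0,0,255,0,0,0,0.5,0,0,255,0,0,0,0.5,0,0,255,0,0,0,0.5,0,0,255,0,0,0,0.5,0,0,255,0,0,0,0.5,0.1,0,255],
)

```text
clock: 13.2
ee_pos: [0.6035, 0.0244, 0.0747]
ee_rot: [[0.999, 0.045, -0.004], [0.045, -0.999, 0.0], [-0.004, -0.0, -1.0]]
contact_force: [-1.3, -0.8, -2.0]
grip_width: 0.233
```

```bash
python3 -c "
from h import *
gz()"
```

```text
t 13.2 p [603.5  24.4  74.7] ang 2.59 tiltfix [-0.   -0.25 -0.  ] F [-1.3 -0.8 -2. ] T [-0.02  0.47  0.03] g 0.233
gauge x,y mm [67.08  0.27] foot 3.2
```

apply_moves(
  commands=[0,-0.1,0,0.5,0,0,255,0,0,0,0.5,0,0,255,0,0,0,0.5,0,0,255,0,0,0,0.5,0,0,255,0,0,0,0,0,0,255,0,0,0,0,0,0,255,0,0,0,0,0,0,255,0,0,0,0,0,0,255],
)

```text
clock: 14.0
ee_pos: [0.6042, 0.0244, 0.0746]
ee_rot: [[0.999, 0.045, -0.006], [0.045, -0.999, -0.0], [-0.006, -0.0, -1.0]]
contact_force: [-3.4, 0.5, -1.3]
grip_width: 0.232
```

```bash
python3 -c "
from h import *
gz()"
```

```text
t 14.0 p [604.2  24.4  74.6] ang 2.59 tiltfix [ 0.   -0.37  0.  ] F [-3.4  0.5 -1.3] T [-0.02  0.67  0.05] g 0.232
gauge x,y mm [67.76  0.28] foot 3.1
```

apply_moves(
  commands=[0,-0.2,0,0.6,0,0.1,255,0,-0.2,0,0.8,0,0.1,255,0,-0.1,0,0.8,0,0.1,255,0,-0.1,0,0.8,0,0.1,255,0,-0.1,0,0.6,0,0.1,255,0,-0.1,0,0.4,0,0.1,255,0,-0.1,0,0.4,0,0.1,255,0,-0.1,0,0.4,0,0.1,255],
)

```text
clock: 14.8
ee_pos: [0.6046, 0.0245, 0.0745]
ee_rot: [[0.999, 0.045, 0.0], [0.045, -0.999, -0.0], [0.0, 0.0, -1.0]]
contact_force: [-5.2, -0.0, -1.4]
grip_width: 0.235
```

```bash
python3 -c "
from h import *
gz()"
```

```text
t 14.8 p [604.6  24.5  74.5] ang 2.6 tiltfix [0.01 0.02 0.  ] F [-5.2 -0.  -1.4] T [ 0.01  1.08 -0.03] g 0.235
gauge x,y mm [68.19  0.29] foot 3.0
```

apply_moves(
  commands=[0,-0.1,0,0.8,0,0.1,255,0,-0.1,0,0.8,0,0.1,255,0,-0.1,0,0.8,0,0.1,255,0,-0.1,0,0.8,0,0.1,255,0,-0.1,0,0.8,0,0.1,255,0,-0.1,0,0.8,0,0.1,255,0,-0.1,0,0.8,0,0.1,255,0,-0.1,0,0.8,0,0.1,255],
)

```text
clock: 15.6
ee_pos: [0.605, 0.0245, 0.0745]
ee_rot: [[0.999, 0.045, -0.0], [0.045, -0.999, -0.0], [-0.0, 0.0, -1.0]]
contact_force: [-6.4, 0.7, -0.0]
grip_width: 0.233
```

```bash
python3 -c "
from h import *
gz()"
```

```text
t 15.6 p [605.   24.5  74.5] ang 2.6 tiltfix [ 0.02 -0.02  0.  ] F [-6.4  0.7 -0. ] T [0.07 1.37 0.02] g 0.233
gauge x,y mm [68.63  0.28] foot 3.0
```

apply_moves(
  commands=[0,-0.1,0,1.4,0.1,0.1,255,0,-0.1,0,1.5,0,0.1,255,0,-0.1,0,1.5,0.1,0.1,255,0,-0.1,0,1.5,0,0.1,255,0,-0.1,0,1.5,0.1,0.1,255,0,-0.1,0,1.5,0,0.1,255,0,-0.1,0,1.5,0.1,0.1,255,0,-0.1,0,1.5,0,0.1,255],
)

```text
clock: 16.4
ee_pos: [0.6066, 0.0246, 0.0744]
ee_rot: [[0.999, 0.046, -0.013], [0.046, -0.999, -0.001], [-0.013, 0.001, -1.0]]
contact_force: [-10.1, 0.3, 2.1]
grip_width: 0.235
```

```bash
python3 -c "
from h import *
gz()"
```

```text
t 16.4 p [606.6  24.6  74.4] ang 2.61 tiltfix [ 0.08 -0.76  0.  ] F [-10.1   0.3   2.1] T [ 0.03  1.86 -0.03] g 0.235
gauge x,y mm [70.14  0.33] foot 2.9
```

apply_moves(
  commands=[0,-0.2,0,1.3,0,0.1,255,0,-0.2,0,1.3,0,0.1,255,0,-0.2,0,1.3,0,0.1,255,0,-0.2,0,1.3,0,0.1,255,0,-0.2,0,1.3,0,0.1,255,0,-0.2,0,1.3,0,0.1,255,0,-0.2,0,1.3,0,0.1,255,0,-0.2,0,1.3,0,0.1,255],
)

```text
clock: 17.2
ee_pos: [0.6064, 0.0246, 0.0744]
ee_rot: [[0.999, 0.046, -0.012], [0.046, -0.999, -0.002], [-0.012, 0.001, -1.0]]
contact_force: [-9.5, -0.1, 1.5]
grip_width: 0.234
```

```bash
python3 -c "
from h import *
gz()"
```

```text
t 17.2 p [606.4  24.6  74.4] ang 2.62 tiltfix [ 0.11 -0.68  0.  ] F [-9.5 -0.1  1.5] T [ 0.08  1.76 -0.04] g 0.234
gauge x,y mm [70.01  0.33] foot 2.9
```

apply_moves(
  commands=[-0.1,-0.3,0,1.4,0,0.1,255,0,-0.3,0,1.4,0,0.1,255,0,-0.3,0,1.4,0,0.1,255,0,-0.3,0,1.4,0,0.1,255,0,-0.3,0,1.4,0,0.1,255,0,-0.3,0,1.4,0,0.1,255,0,-0.3,0,1.4,0,0.1,255,0,-0.3,0,1.4,0,0.1,255],
)

```text
clock: 18.0
ee_pos: [0.606, 0.0247, 0.0743]
ee_rot: [[0.999, 0.046, 0.001], [0.046, -0.999, -0.004], [0.001, 0.004, -1.0]]
contact_force: [-10.0, -0.3, 0.9]
grip_width: 0.233
```

```bash
python3 -c "
from h import *
gz()
cv2.imwrite('pics/side4.png',arm.snapshot('side')[:,:,::-1])
crop('pics/side4.png',310,150,440,270,5.5,'pics/a.png')"
```

```text
t 18.0 p [606.   24.7  74.3] ang 2.63 tiltfix [0.22 0.07 0.  ] F [-10.   -0.3   0.9] T [ 0.07  1.98 -0.03] g 0.233
gauge x,y mm [69.62  0.47] foot 2.8
```

View pics/a.png

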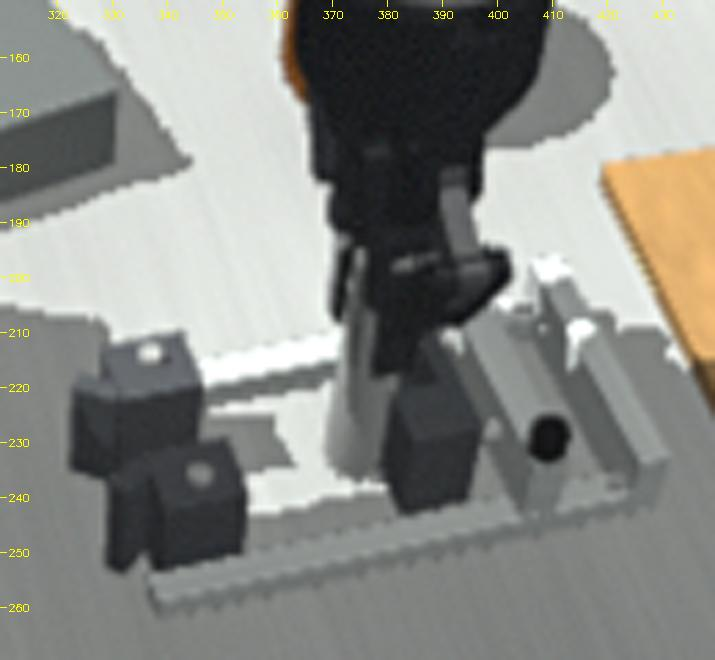

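```bash
python3 -c "
from h import *
s=arm.read_state(); p=s['ee_pos'];R=s['ee_rot']
for z in(.0715,.04,.011,0,-.008,-.028):
  print(z,np.round(proj('side',p+R@[0,0,z]),1),[np.round(proj('side',p+R@[x,0.0,z]),1) for x in(-.011,.011)])
"
```

```text
0.0715 [373.7 233.2] [array([368.4, 234.3]), array([379. , 232.1])]
0.04 [375.4 222.7] [array([369.9, 223.8]), array([380.8, 221.6])]
0.011 [376.9 212.5] [array([371.4, 213.6]), array([382.5, 211.4])]
0 [377.6 208.5] [array([371.9, 209.6]), array([383.2, 207.4])]
-0.008 [378.  205.5] [array([372.4, 206.6]), array([383.7, 204.4])]
-0.028 [379.2 197.9] [array([373.4, 199. ]), array([384.9, 196.8])]
```

The shaft is upright against the no-go jaws, with its foot at about (374,234) and its edges within 1 px of the prediction. The push has been steady at about 9.5–10 N for over 1.5 s. Next I'll back off and lift.

apply_moves(
  commands=[0,0,0,-2,0,0.1,255,0,0,0,-2,0,0.2,255,0,0,0,-3,-0.3,0.2,255,0.2,0,0,-2,0,2,255,0,0,0,0,0,6,255,0,0,0,0,0,10,255,0,0,0,0,0,12,255,0,0,0,0,0,12,255],
)

```text
clock: 18.85
ee_pos: [0.5978, 0.0241, 0.119]
ee_rot: [[0.999, 0.046, 0.005], [0.046, -0.999, -0.0], [0.005, 0.001, -1.0]]
contact_force: [0.8, 0.1, -3.3]
grip_width: 0.234
```

```bash
python3 -c "
from h import *
gz()"
```

```text
t 18.85 p [597.8  24.1 119. ] ang 2.61 tiltfix [0.03 0.3  0.  ] F [ 0.8  0.1 -3.3] T [ 0.02 -0.05  0.03] g 0.234
gauge x,y mm [61.42  0.18] foot 47.5
```

apply_moves(
  commands=[0,0.3,0,0,0,14,255,0,0,0,-4,8,8,255,0,0,0,-12,24,0.5,255,0,0,0,-15,31,0.5,255,0,0,0,-15,31,0.5,255,0,0,0,-15,31,0.5,255,0,0,0,-15,31,0.5,255,0,0,0,-10,22,0.5,255],
)

```text
clock: 19.65
ee_pos: [0.5106, 0.2076, 0.156]
ee_rot: [[0.999, 0.04, 0.014], [0.04, -0.999, 0.002], [0.014, -0.001, -1.0]]
contact_force: [0.2, 0.4, -3.8]
grip_width: 0.234
```

apply_moves(
  commands=[0,0,0,-5,10,0.3,255,0,0,0,0,0,0.2,255,0,0,0,0,0,0.2,255,0,0,0,0,0,0.2,255,0,0,0,0,0,0.2,255,0,0,0,0,0,0.2,255,0,0,0,0,0,0.2,255,0,0,0,0,0,0.2,255],
)

```text
clock: 20.45
ee_pos: [0.5057, 0.2173, 0.1595]
ee_rot: [[0.999, 0.039, 0.016], [0.039, -0.999, 0.001], [0.016, -0.001, -1.0]]
contact_force: [0.3, -0.2, -2.7]
grip_width: 0.237
```

```bash
python3 -c "
from h import *
st([.502,.2215,.0715+.047],2.5)"
```

```text
t 20.45 p [505.7 217.3 159.5] ang 2.26 tiltfix [-0.08  0.91  0.  ] F [ 0.3 -0.2 -2.7] T [-0.01  0.04  0.05] g 0.237
go [ -3.7   4.2 -41. ] 0.24
```

apply_moves(
  commands=[0,0.9,0,-3.5,4.2,0,255,0,0,0,0,0,-10,255,0,0,0,0,0,-12,255,0,0,0,0,0,-10,255,0,0,0,0,0,-3,255,0,0,0,0,0,0.2,255,0,0,0,0,0,0.2,255,0,0,0,0,0,0.2,255],
)

```text
clock: 21.25
ee_pos: [0.5011, 0.2215, 0.12]
ee_rot: [[0.999, 0.039, -0.004], [0.039, -0.999, 0.0], [-0.004, -0.0, -1.0]]
contact_force: [0.0, -0.3, -2.0]
grip_width: 0.231
```

```bash
python3 -c "
from h import *
s=st([.502,.2213,.0715+.047],2.5)
for n in('side','top'): cv2.imwrite(f'pics/{n}5.png',arm.snapshot(n)[:,:,::-1])
p=s['ee_pos'];R=s['ee_rot']
for z in(.0715,.04):
  print(z,np.round(proj('side',p+R@[0,0,z]),1),[np.round(proj('side',p+R@[x,0.0,z]),1) for x in(-.011,.011)],proj('top',p+R@[0,0,z]))
print(proj('side',[.502,.2213,.04]))
crop('pics/side5.png',260,90,350,200,5.5,'pics/a.png')
crop('pics/top5.png',150,170,270,270,5,'pics/b.png')"
```

```text
t 21.25 p [501.1 221.5 120. ] ang 2.25 tiltfix [-0.02 -0.24 -0.  ] F [ 0.  -0.3 -2. ] T [ 0.04 -0.01  0.07] g 0.231
go [ 0.9 -0.2 -1.5] 0.25
0.0715 [301.4 156.6] [array([296.3, 157.4]), array([306.5, 155.8])] [190.97168047 224.34541438]
0.04 [301.2 145. ] [array([296. , 145.8]), array([306.4, 144.1])] [185.82622907 221.21669625]
[302.04248659 159.67418272]
```

View pics/a.png

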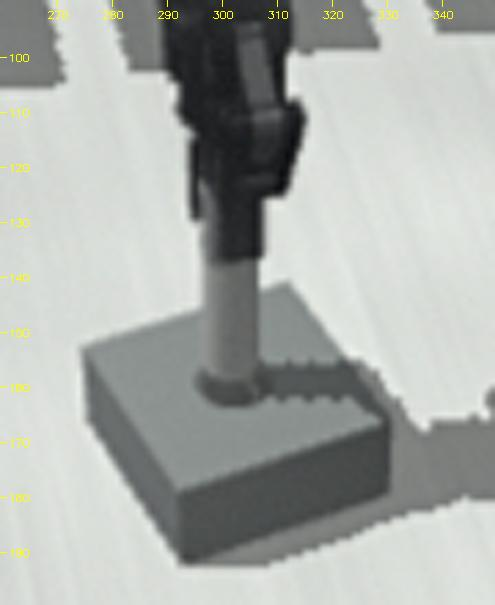

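View pics/b.png

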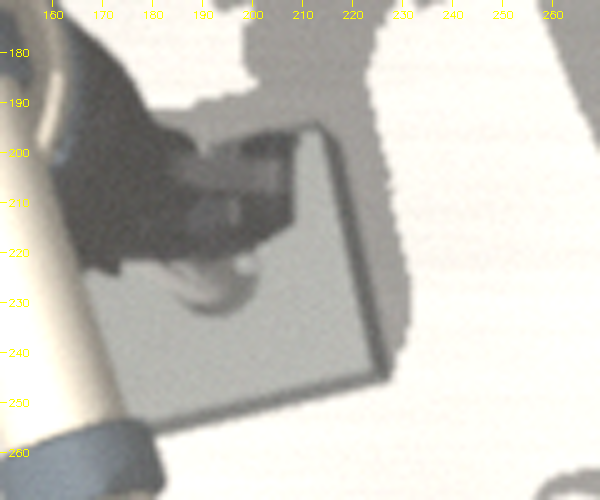

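Shaft foot is centred over the socket (shaft 297–307, hole rim about 295–309 in the side view). I'll descend gently.

apply_moves(
  commands=[0,-0.2,0,0.7,0,-2,255,0,0,0,0,0,-2,255,0,0,0,0,0,-2,255,0,0,0,0,0,-2,255,0,0,0,0,0,-2,255,0,0,0,0,0,-2,255,0,0,0,0,0,-1,255,0,0,0,0,0,0,255],
)

```text
clock: 22.15
ee_pos: [0.5024, 0.2216, 0.1071]
ee_rot: [[0.999, 0.039, 0.002], [0.039, -0.999, 0.001], [0.002, -0.001, -1.0]]
contact_force: [-0.0, -0.0, -2.7]
grip_width: 0.236
```

```bash
python3 -c "
from h import *
s=st([.502,.2213,.0715+.015],2.5)"
```

```text
t 22.15 p [502.4 221.6 107.1] ang 2.25 tiltfix [-0.06  0.1   0.  ] F [-0.  -0.  -2.7] T [0.05 0.01 0.03] g 0.236
go [ -0.4  -0.3 -20.6] 0.25
```

apply_moves(
  commands=[0,0.1,0,-0.3,-0.2,-2,255,0,0,0,0,0,-2.5,255,0,0,0,0,0,-2.5,255,0,0,0,0,0,-2.5,255,0,0,0,0,0,-2.5,255,0,0,0,0,0,-2,255,0,0,0,0,0,-1.5,255,0,0,0,0,0,0,255],
)

```text
clock: 22.95
ee_pos: [0.5019, 0.2214, 0.09]
ee_rot: [[0.999, 0.039, -0.0], [0.039, -0.999, 0.001], [-0.0, -0.001, -1.0]]
contact_force: [-0.9, -0.5, -3.3]
grip_width: 0.237
```

```bash
python3 -c "
from h import *
s=st([.502,.2213,.0715+.015],2.5)"
```

```text
t 22.95 p [501.9 221.4  90. ] ang 2.25 tiltfix [-0.06 -0.03 -0.  ] F [-0.9 -0.5 -3.3] T [0.02 0.04 0.03] g 0.237
go [ 0.1 -0.1 -3.5] 0.25
```

apply_moves(
  commands=[0,0,0,0,0,-1,255,0,0,0,0,0,-1,255,0,0,0,0,0,-0.7,255,0,0,0,0,0,-0.5,255,0,0,0,0,0,-0.5,255,0,0,0,0,0,-0.3,255,0,0,0,0,0,-0.3,255,0,0,0,0,0,-0.3,255],
)

```text
clock: 23.75
ee_pos: [0.5023, 0.2215, 0.0865]
ee_rot: [[0.999, 0.039, 0.001], [0.039, -0.999, 0.001], [0.001, -0.001, -1.0]]
contact_force: [-1.6, 1.0, -0.9]
grip_width: 0.238
```

```bash
python3 -c "
from h import *
s=st([.502,.2213,.0715+.015],2.5)"
```

```text
t 23.75 p [502.3 221.5  86.5] ang 2.25 tiltfix [-0.08  0.05  0.  ] F [-1.6  1.  -0.9] T [-0.13  0.26  0.01] g 0.238
go [-0.3 -0.2 -0. ] 0.25
```

apply_moves(
  commands=[0,0,0,0,0,0.2,200,0,0,0,0,0,0.2,150,0,0,0,0,0,0.2,100,0,0,0,0,0,0.2,50,0,0,0,0,0,0.2,0,0,0,0,0,0,0.2,0,0,0,0,0,0,0.2,0,0,0,0,0,0,0.2,0],
)

```text
clock: 24.55
ee_pos: [0.5037, 0.222, 0.0902]
ee_rot: [[0.999, 0.039, 0.005], [0.039, -0.999, 0.003], [0.006, -0.003, -1.0]]
contact_force: [-0.1, -0.8, 0.9]
grip_width: 0.999
```

```bash
python3 -c "
from h import *
s=st([.502,.2213,.0715+.015],2.5)"
```

```text
t 24.55 p [503.7 222.   90.2] ang 2.25 tiltfix [-0.18  0.31  0.  ] F [-0.1 -0.8  0.9] T [-0.02 -0.06 -0.03] g 0.999
go [-1.7 -0.7 -3.7] 0.25
```

Now straight up, then away towards the robot so the view is clear.

apply_moves(
  commands=[0,0,0,0,0,10,0,0,0,0,0,0,20,0,0,0,0,0,0,25,0,0,0,0,0,0,25,0,0,0,0,0,0,25,0,0,0,0,0,0,20,0,0,0,0,-10,-20,0,0,0,0,0,-20,-40,0,0],
)

```text
clock: 25.35
ee_pos: [0.4728, 0.1633, 0.2243]
ee_rot: [[0.999, 0.044, 0.007], [0.044, -0.999, 0.004], [0.007, -0.004, -1.0]]
contact_force: [-0.1, -0.7, -0.4]
grip_width: 0.999
```

apply_moves(
  commands=[0,0,0,-15,-45,0,0,0,0,0,-15,-45,0,0,0,0,0,-15,-45,0,0,0,0,0,-10,-45,0,0,0,0,0,-5,-30,0,0,0,0,0,0,0,0,0,0,0,0,0,0,0,0,0,0,0,0,0,0,0],
)

```text
clock: 26.15
ee_pos: [0.4076, -0.0557, 0.2328]
ee_rot: [[0.999, 0.042, 0.019], [0.042, -0.999, 0.002], [0.019, -0.001, -1.0]]
contact_force: [0.2, 0.9, -0.5]
grip_width: 1.003
```

```bash
python3 -c "
from h import *
st()
for n in('side','top'): cv2.imwrite(f'pics/{n}6.png',arm.snapshot(n)[:,:,::-1])
crop('pics/side6.png',260,110,350,200,6,'pics/a.png')
print('expect side: shoulder z.115',proj('side',[.502,.2213,.115]),'tip .125',proj('side',[.502,.2213,.125]))"
```

```text
t 26.15 p [407.6 -55.7 232.8] ang 2.4 tiltfix [-0.1   1.08  0.  ] F [ 0.2  0.9 -0.5] T [-0.02 -0.   -0.04] g 1.003
expect side: shoulder z.115 [301.48149147 131.30711796] tip .125 [301.40148502 127.26154265]
```

View pics/side6.png

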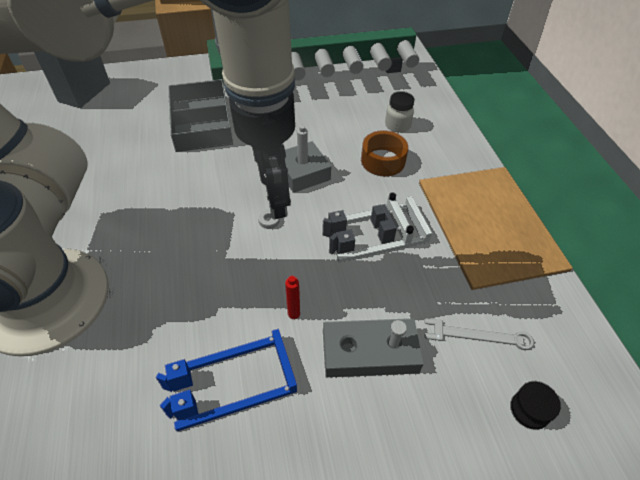

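View pics/a.png

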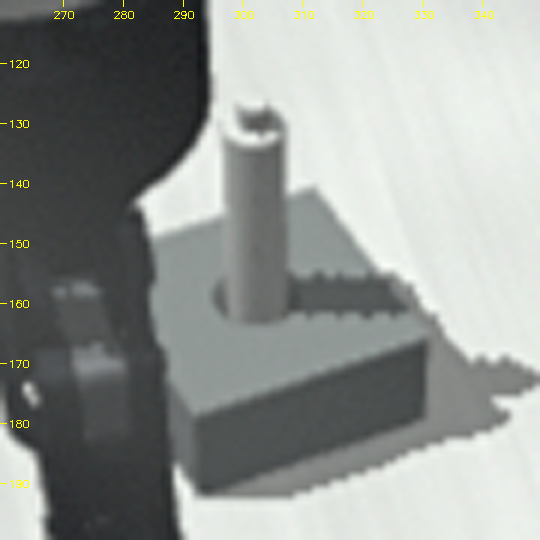

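View pics/top6.png

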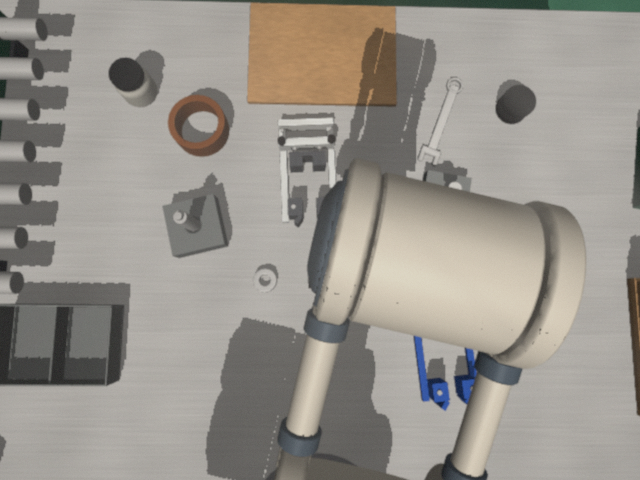

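The shaft stands upright in the stand. Its shoulder is at side row ~131, against 131.3 predicted for fully home. The ring, tape, spare and spanner are at their old pixels, and the gripper is clear.

```bash
python3 -c "
from station import arm
print(arm.sign_off())"
```

```text
the job is handed in; nothing more can be done
None
```

The shaft was gauged as asked, stands fully home in the square stand, and the job is handed in at about 26 s on the clock.

- **Go gap:** I took the grey shaft from the rack and slid it upright through the mouth and go gap with its foot about 3 mm above the table. The largest sideways force read was about 1 N, and it never bound.
- **No-go jaws:** They stopped the shaft, first touching at about gauge x = 67 mm. I leaned on them with a reading of about 9.5–10 N for over 1.5 s; the highest reading was 10.1 N. The joint itself can't be read, so the push comes from the wrist force only. The tool tilted about 0.7° early in the push and was brought back upright while still pushing.
- **Stand:** I lifted the shaft out, lowered it into the socket until it touched the floor at the expected height, and let go.
- **Last checks:** The shaft is upright, with its shoulder within about 1 px of where fully home puts it. The bearing, tape, spanner and spare look unmoved, and the open gripper is clear of everything.
- **Disagreements:** The two cameras differed by up to 3 mm on some points, so I used averages. The fingers also looked about 5 mm ahead of the reported tool position, but the held shaft matched it within 1 px, so I relied on the reported position.

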